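# Lay the next half-bond course in the paving display tray

## Task

Lay the second course of the clinker paving in the aluminium display tray in half bond, right beside the course along its back wall: the one full-length paver, which stands on edge among cut pieces in the plywood rack, goes next to the half already laid, centred across the joint of the back course, and the loose half paver closes the course at the right-hand wall (left and right as seen from the robot). First turn the full paver down flat on the grey felt mat and let go of it there, because no edge may scratch the tray; then set both pavers flat and gently into the tray and push them up tight against the back course. Leave the pavers already laid, the cut pieces, the glass and the tape measure as they are.

Things in the scene. Friction and masses are not known exactly. Their poses are not given: they have to be found in the camera images.
- tray: Aluminium display tray fixed to the table, 200 mm deep (x) by 326 mm wide (y). Origin: centre of its underside; x points to its back wall away from the robot, y left, z up. Inner floor at z = 8 mm, from x = -100 mm (open front edge, no wall) to +90 mm (back wall). Inner faces of the side walls at y = +153 and -153 mm. Walls 10 mm thick, tops at z = 33 mm, level with laid pavers.
- full_place (a point): Point in the tray where the full paver's centre belongs: tray x = -0.5, y = 0, z = 20.5 mm, second course of three (each 60 mm deep, running along the tray's y). Axes as the tray's. The third course, in front, stays empty.
- half_place (a point): Point in the tray where the closing half's centre belongs: tray x = -0.5, y = -114, z = 20.5 mm. Beside a full paver laid exactly at its place, 78 mm are free up to the right-hand wall. Axes as the tray's.
- full_c (a point): Centre of the full paver, longest piece in the rack: 150 mm long (its x), 25 thick (y), 60 wide (z), about 0.45 kg, plain clinker, both faces alike. Starts standing on a long narrow face in one of the rack's slots (z up), must finally lie flat (y vertical, either way up). On edge it stands by itself and topples flat when its top is pushed sideways more than about 25 mm.
- half_c (a point): Centre of the loose half paver: 70 mm long (x), 60 wide (y), 25 thick (z), about 0.21 kg, the same plain clinker, both faces alike. Starts flat on the table in front of the tray, turned anyhow; in the tray its 70 mm length lies along the course (tray's y).
- laid_left_c (a point): Centre of the left paver of the back course, already laid in the tray: 150 mm along the tray's y, 60 mm along x, 25 mm thick. Loose but held between the walls.
- laid_right_c (a point): Centre of the right paver of the back course, already laid, same size, 3 mm from the left one: their joint is at the tray's y = 0, their front faces at its x = 29.5 mm.
- first_half_c (a point): Centre of the half paver already laid at the left end of the second course: 70 mm along y (it ends at the tray's y = +81 mm), 60 mm along x (centred at x = -1 mm), 25 mm thick. Loose.
- rack: Plywood rack fixed on the table left or right of the tray, 200 (x) by 210 mm (y). Origin: centre of its underside; floor 12 mm above the table. Three slots along its x at y = -66, 0, +66 mm, 29 mm wide between rails 160 mm long whose tops are 34 mm above the table; end strips 26 mm high. The full paver and two shorter pieces stand on edge, one per slot, in any order, 41 mm clear of one another.
- mat: Grey felt mat fixed on the table on the other side of the tray, 240 mm (x) by 200 mm (y), 4 mm thick; origin at the centre of its underside.
- bat_a_c (a point): Centre of a cut piece standing on edge in the rack, not needed: 125 mm long (x), 25 mm thick (y), 60 mm high (z).
- bat_b_c (a point): Centre of another cut piece standing on edge in the rack, not needed: 110 mm long (x), 25 mm thick (y), 60 mm high (z).
- glass: Empty drinking glass standing on the table to one side of the loose half paver, 72 mm wide, 85 mm tall; origin at the centre of its foot.
- tape: Tape measure standing on the table to the other side of the loose half paver, 70 by 40 mm, 65 mm tall; origin under its centre.
Things that resemble listed ones, but are neither listed nor needed, are in the scene too. Leave any yellow look-alike of the part that bears full_c alone. What is shaped like the part that bears half_c but yellow is not meant.

How it is judged:
By the outcome, as a careful person would: the job done as asked, in the order asked, and still so for the second after the job is handed in, with the robot touching nothing.
It also fails if it takes over 72 s, if anything falls off the work surface, if the arm or the gripper's body presses on something with over 40 N, if the wrist force passes 120 N, or if a joint passes its speed limit or range.

## Robot

A 7-joint arm with a two-finger parallel gripper is mounted at the origin on the work surface. World frame = base frame: x ahead of the robot, y to its left, z up, the work surface at z = 0. Lengths are in m, angles in rad, forces in N, time in s.
With the tool pointing down it reaches from about 0.4 to 0.85 m from the base axis. Payload 4.5 kg.
Tool frame: the origin (TCP) lies on the centre line of the jaws, within the pads' length; the fingertips stand 8 mm ahead of it and the grasp point (between the pads) lies 11 mm behind it; z points along the fingers, x is the direction in which the jaws open and shut, and the axes are right-handed (so a half turn about z gives the same grasp; the last joint's range is limited). The gripper opens to 88 mm and grips with 3 to 60 N. Pads are 18 mm wide; open, the fingers measure 123 mm over their backs; the gripper's body (75 mm by 187 mm) begins 45 mm behind the grasp point.
Start: joints at [1.273, 0.689, -0.195, 1.565, 0.157, 0.902, -0.215], TCP at [0.204, -0.591, 0.247] pointing down, gripper open.
Joint ranges: [-3.01, 3.01], [-0.46, 2.08], [-1.47, 1.51], [0.13, 2.56], [-1, 4.14], [0.04, 2.09], [-2.66, 2.66]. Speed limits (rad/s): [2.57, 2.57, 3.14, 3.14, 3.14, 3.14, 3.14].

## Interface

Orientations are given as a unit quaternion [x, y, z, w].
In Python, from plant import r gives the robot as it stands.
- The arm moves only by the shell command python3 -m pendant 'ROWS' [FORCE]. ROWS is JSON, a list of rows, each a list of 3 entries, a list of its own where there are three numbers: the turn, a rotation vector about the tool's x, y, z in rad, then the shift along the tool's x, y, z in m, then the opening, from 0 (shut) to 1 (fully open). In form: [[[wx, wy, wz], [tx, ty, tz], claw], ...]. A call has 1 to 10 rows; each row is the pose to reach, as a shift and turn from the pose commanded when the call began, along the tool's axes at that moment; what a row does not reach only later rows make up. A row lasts 1/10 s, in which the tool goes at most 50 mm and 8.59 degrees, less where a joint would pass 70% of its speed; a pose out of reach is approached as far as the arm can. A call with a gripper value outside its range is refused whole. The fingers move at their own pace and stop on an object; FORCE is the grip in N (left out, the last holds). Time passes only in rows, so rows that repeat a pose let the fingers close. It gives the time, the measured TCP pose, the force and the opening at its end, in the units of the state.
- r.get_state(): the state, without advancing time (a new reading comes with each control period).
- r.snapshot(name): name is "scene" or "top" or "wrist"; returns a dict with "image" (400x640x3 uint8, red, green, blue), "mtx" (3x3 intrinsics, pixels), "R" (3x3) and "t" (3): a world point X has camera coordinates R X + t; the wrist camera has in their place "T_tool_cam" (4x4, takes a point from camera to tool coordinates, whose origin is the TCP and whose axes are the tool frame's). Camera axes: x right, y down, z forward; pixel columns grow to the right and rows downward; lengths in m; the calibration is good to about 2 mm. A picture is of the moment at which its call begins: read the wrist's pose just before it. There is no depth.
- r.finish_job(): hands the job in, once; it reports no verdict.
The state is a dict: "clock": time; "q": joint angles; "qd": joint speeds; "joint_torque": joint torques, N m; "tool_pos": TCP position; "eef_rot": TCP orientation; "contact_force": force on the tool from outside, world axes, zero at the start; "moment": the same for the moment, N m; "opening": opening from 0.0 (shut) to 1.0 (fully open).
Only numpy, scipy, OpenCV 4.12 (cv2) and the standard library are available. Lean on these libraries where they do the work, as an engineer would, in place of code of your own. Each camera call takes 0.05 s, during which the arm holds its last target. There are 200 camera calls.

## Working session

There is one attempt and no reset: what is moved stays moved. The work goes in short steps, Python scripts to look and compute and a shell command to move; the robot and the scene stay as the last step left them, time stands still between calls to the robot, and variables do not carry over. Pictures are saved under pics/ and viewed, about 8 in all and at most 12, crops included, and the job is handed in when it is done.

```bash
ls; mkdir -p pics; python3 - <<'E'
from plant import r
import cv2,json
s=r.get_state();print(s)
for n in("scene","top"):
    d=r.snapshot(n);cv2.imwrite(f"pics/{n}0.png",d["image"][:,:,::-1]);print(n,d["mtx"],d["R"],d["t"])
d=r.snapshot("wrist");print(d["mtx"],d["T_tool_cam"])
E
```

```text
pics
{'clock': 0.0, 'q': array([ 1.27280525,  0.68999693, -0.1945023 ,  1.56632321,  0.1573416 ,
        0.90247776, -0.21509586]), 'qd': array([ 0.00161307,  0.00051786, -0.00103084, -0.0019203 , -0.00085152,
        0.00091572,  0.00084576]), 'joint_torque': array([ 5.91103490e-04, -5.27551317e+01, -1.26679312e+00, -1.53427273e+01,
       -5.26854582e-02,  6.61531580e-03,  1.83748780e-04]), 'tool_pos': array([ 0.20332978, -0.5903649 ,  0.24590719]), 'eef_rot': array([ 8.14196849e-01, -5.80588212e-01, -7.82004162e-04, -4.55800666e-04]), 'contact_force': array([-0.68185149,  0.72542918, -1.05774447]), 'moment': array([ 0.02916144,  0.01718339, -0.01373997]), 'opening': 1.000272291162484}
scene [[445.3086423    0.         312.45095934]
 [  0.         445.3086423  199.63909039]
 [  0.           0.           1.        ]] [[ 0.8990292   0.43762173 -0.01528788]
 [ 0.29458004 -0.63026509 -0.71832341]
 [-0.32398935  0.64129022 -0.69554134]] [-0.4327352  -0.09642142  1.61223832]
top [[429.64311637   0.         310.47121677]
 [  0.         429.64311637 195.7681647 ]
 [  0.           0.           1.        ]] [[-2.26519422e-02 -9.99735328e-01 -4.02046912e-03]
 [-9.87112910e-01  2.30028081e-02 -1.58363423e-01]
 [ 1.58413990e-01  3.81417871e-04 -9.87372707e-01]] [0.0024197  0.47995384 1.50649777]
[[312.54443567   0.         320.62295827]
 [  0.         312.54443567 197.36940878]
 [  0.           0.           1.        ]] [[ 9.99999978e-01  1.66102833e-04  1.31521947e-04 -1.01805273e-04]
 [-1.98861916e-04  9.50014894e-01  3.12204518e-01 -8.19344974e-02]
 [-7.30897538e-05 -3.12204537e-01  9.50014906e-01 -1.37237568e-01]
 [ 0.00000000e+00  0.00000000e+00  0.00000000e+00  1.00000000e+00]]
```

View pics/top0.png

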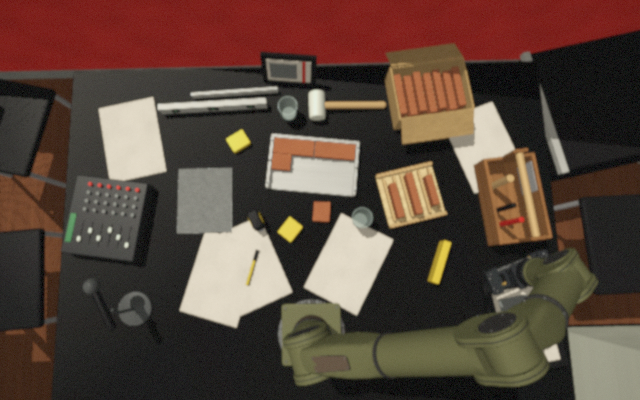

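View pics/scene0.png

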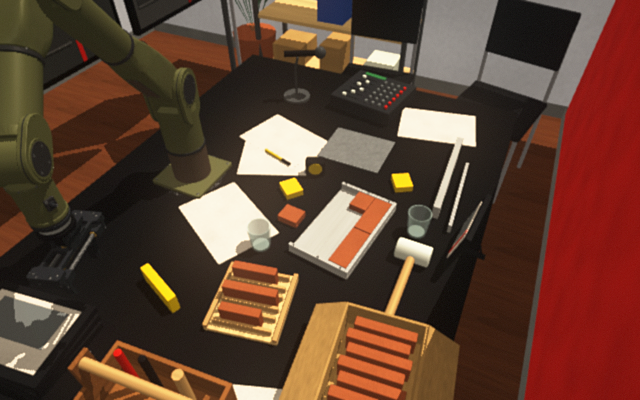

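The top view shows the tray at about (313,165), the rack at (411,195) with three pieces, and the mat at (205,200). The loose half is at (321,211), the glass at (362,216) and the tape at (258,220). Yellow decoys are at (290,229), (237,141) and (440,262). The scene view agrees. Next I measure.

```bash
cat > h.py <<'E'
import numpy as np,cv2
from plant import r
from scipy.spatial.transform import Rotation as Ro
def cam(n):
    s=r.get_state();d=r.snapshot(n);K=d["mtx"]
    if n=="wrist":
        T=np.eye(4);T[:3,:3]=Ro.from_quat(s["eef_rot"]).as_matrix();T[:3,3]=s["tool_pos"]
        T=T@d["T_tool_cam"];R=T[:3,:3].T;t=-R@T[:3,3]
    else:R,t=d["R"],d["t"]
    return d["image"],K,R,t
def ray(px,c,z):
    _,K,R,t=c;px=np.asarray(px,float).reshape(-1,2)
    d=np.c_[px,np.ones(len(px))]@np.linalg.inv(K).T@R;o=-R.T@t
    return (o+d*((z-o[2])/d[:,2])[:,None])[:,:2]
def proj(X,c):
    _,K,R,t=c;p=(np.atleast_2d(X)@R.T+t)@K.T;return p[:,:2]/p[:,2:]
def red(im):
    h=cv2.cvtColor(im,cv2.COLOR_RGB2HSV);return ((h[...,0]<13)&(h[...,1]>125)&(h[...,2]>90)).astype(np.uint8)*255
def rects(mask,c,z,amin,box=None):
    """box=(u0,v0,u1,v1); prints centre, long/short mm, angle of long side"""
    m=mask.copy()
    if box: k=np.zeros_like(m);k[box[1]:box[3],box[0]:box[2]]=1;m*=k
    out=[]
    for q in cv2.findContours(m,cv2.RETR_EXTERNAL,cv2.CHAIN_APPROX_NONE)[0]:
        if cv2.contourArea(q)<amin:continue
        P=ray(q[:,0],c,z).astype(np.float32);b=cv2.minAreaRect(P*1000);p=cv2.boxPoints(b)
        e=p[1]-p[0],p[2]-p[1];L=max(e,key=np.linalg.norm);S=min(e,key=np.linalg.norm)
        a=np.degrees(np.arctan2(L[1],L[0]));a=(a+90)%180-90
        out.append((np.array(b[0]),np.linalg.norm(L),np.linalg.norm(S),a,cv2.boundingRect(q)))
    return out
E
python3 - <<'E'
from h import *
np.set_printoptions(precision=1,suppress=True)
c=cam("top");im=c[0];h=cv2.cvtColor(im,cv2.COLOR_RGB2HSV)
for nm,z,box in(("half",.025,(305,195,340,230)),("laid",.033,(262,130,365,200)),("rack",.072,(370,160,450,230))):
    for o in rects(red(im),c,z,40,box):print(nm,*o)
g=((h[...,1]<60)&(h[...,2]>60)).astype(np.uint8)*255
for nm,z,box in(("mat",.004,(170,160,240,232)),("tray",.033,(255,125,370,200))):
    for o in rects(cv2.morphologyEx(g,cv2.MORPH_CLOSE,np.ones((3,3))) if nm=="mat" else g|red(im),c,z,900,box):print(nm,*o)
w=((h[...,0]>8)&(h[...,0]<25)&(h[...,1]>60)&(h[...,2]>100)).astype(np.uint8)*255
w=cv2.morphologyEx(w|red(im),cv2.MORPH_CLOSE,np.ones((5,5)))
for o in rects(w,c,.034,900,(365,155,450,235)):print("rack",*o)
for nm,p in(("glass",(362,216)),("tape",(258,220)),("glass2",(288,104))):print(nm,ray(p,c,.05)*1000)
c2=cam("scene")
for o in rects(red(c2[0]),c2,.072,60,(200,255,300,330)):print("rack-scene",*o)
for o in rects(red(c2[0]),c2,.025,60,(270,200,310,230)):print("half-scene",*o)
crop=cv2.resize(im[125:240,230:450],None,fx=3.6,fy=3.6,interpolation=cv2.INTER_CUBIC);cv2.imwrite("pics/c1.png",crop[:,:,::-1])
E
```

```text
half [425.6 -45.4] 72.63102 65.1147 -1.3320465 (312, 201, 19, 21)
laid [635.8 -21.7] 300.6145 113.157074 88.633194 (272, 139, 83, 31)
rack [ 450.7 -306.6] 119.43035 28.108006 12.709473 (389, 184, 15, 34)
rack [ 485.5 -431.6] 107.09869 30.204977 12.702637 (424, 175, 15, 31)
rack [ 474.9 -368. ] 148.07776 29.19148 12.323441 (404, 173, 19, 41)
mat [483.5 370.2] 242.95529 233.25832 -0.076187134 (176, 166, 64, 66)
tray [598.4 -17.8] 338.0948 218.79462 83.39908 (264, 132, 97, 65)
rack [ 478.6 -368.3] 218.0578 206.36646 -77.71487 (375, 161, 73, 67)
glass [[ 401.2 -189.3]]
tape [[395.5 178.9]]
glass2 [[823.3  66.6]]
rack-scene [ 501.7 -449.2] 123.381935 47.864555 12.263489 (218, 301, 46, 25)
rack-scene [ 490.2 -385.3] 160.56998 50.562847 12.3116 (222, 279, 58, 27)
rack-scene [ 467.3 -323.6] 138.14609 53.683517 12.459259 (232, 260, 47, 24)
half-scene [433.2 -55.6] 83.05896 76.66725 -3.8159485 (277, 204, 29, 23)
```

View pics/c1.png

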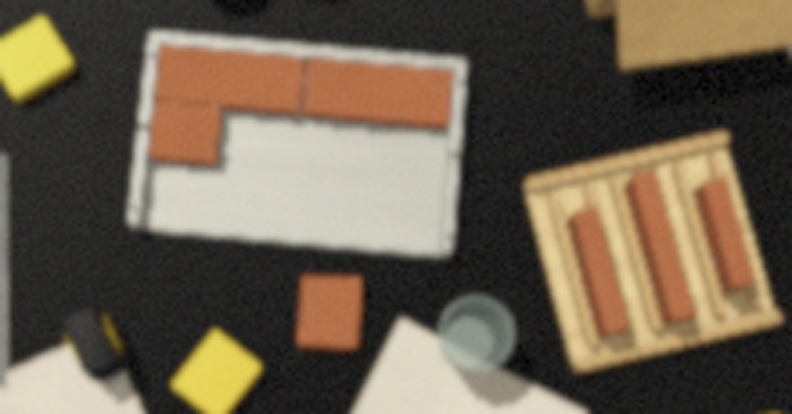

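The pieces in the rack measure about 119, 148 and 107 mm, so the full paver is in the middle slot at about (475, -368) mm, yaw 12.3°. I add a helper that works out the move.

```bash
cat >> h.py <<'E'
def to(x,y,z,yaw):
    """turn and shift (tool axes, mm) from present pose to TCP x,y,z (mm), tool down, jaw axis at yaw deg (mod 180)"""
    s=r.get_state();A=Ro.from_quat(s["eef_rot"]);best=None
    for a in(yaw,yaw+180):
        B=Ro.from_euler("z",a,degrees=True)*Ro.from_euler("x",180,degrees=True)
        w=(A.inv()*B).as_rotvec()
        if best is None or np.linalg.norm(w)<np.linalg.norm(best):best=w
    d=A.inv().apply(np.array([x,y,z])-s["tool_pos"]*1000)
    print("t%.2f turn"%s["clock"],best.round(3),"shift mm",d.round(1),"yaw %.1f"%np.degrees(np.arctan2(*A.as_matrix()[[1,0],0])),"q7 %.2f"%s["q"][6],"open %.2f"%s["opening"],"F",s["contact_force"].round(1))
E
python3 -c "
from h import *
to(475,-368,180,-77.6)"
```

```text
t0.25 turn [0.    0.001 0.115] shift mm [-122.  -329.2   66.4] yaw -71.0 q7 -0.22 open 1.00 F [ 0.2 -0.1 -0. ]
```

```bash
python3 -m pendant '[[[0,0,0.115],[-0.122,-0.329,0.066],0.55],[[0,0,0.115],[-0.122,-0.329,0.066],0.55],[[0,0,0.115],[-0.122,-0.329,0.066],0.55],[[0,0,0.115],[-0.122,-0.329,0.066],0.55],[[0,0,0.115],[-0.122,-0.329,0.066],0.55],[[0,0,0.115],[-0.122,-0.329,0.066],0.55],[[0,0,0.115],[-0.122,-0.329,0.066],0.55],[[0,0,0.115],[-0.122,-0.329,0.066],0.55],[[0,0,0.115],[-0.122,-0.329,0.066],0.55],[[0,0,0.115],[-0.122,-0.329,0.066],0.55]]'
python3 - <<'E'
from h import *
c=cam("wrist");cv2.imwrite("pics/w1.png",c[0][:,:,::-1])
for o in rects(red(c[0]),c,.072,500):print(*o)
to(475,-368,50,-77.6)
E
```

```text
clock: 1.25
tool_pos: [0.4736, -0.3698, 0.1808]
eef_rot: [0.779, -0.627, -0.0, 0.001]
contact_force: [-0.1, -0.6, 0.3]
opening: 0.546
[ 493.13922119 -433.03192139] 112.51795 33.86842 12.272224 (378, 122, 50, 132)
[ 450.08331299 -124.44087219] 64.67534 22.028824 -5.475334 (0, 121, 31, 78)
[ 467.0196228  -309.64263916] 115.465385 30.00235 8.271599 (228, 120, 40, 134)
[ 481.68008423 -373.71508789] 147.54335 24.618439 12.261818 (312, 96, 33, 174)
t1.30 turn [ 0.001 -0.001 -0.003] shift mm [ -2.1  -2.5 130.9] yaw -77.8 q7 -0.87 open 0.55 F [ 0.5 -1.1 -0. ]
```

View pics/w1.png

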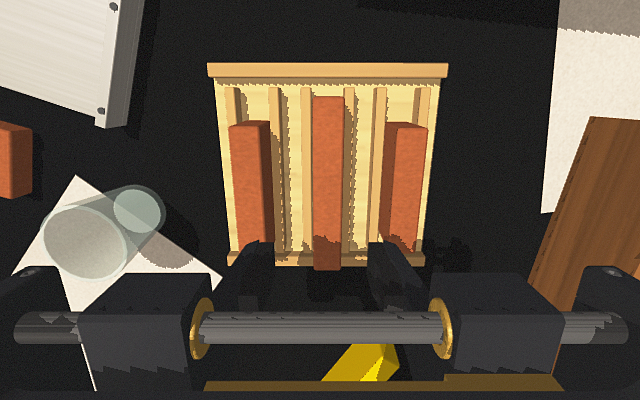

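The wrist view shows the full paver in the middle slot (u 312–345, v 96–270), about 6 mm right of the jaw centre. I correct for that, descend, grip and lift.

```bash
python3 -m pendant '[[[0,0,0],[0.0045,-0.007,0.04],0.55],[[0,0,0],[0.0045,-0.007,0.08],0.55],[[0,0,0],[0.0045,-0.007,0.11],0.55],[[0,0,0],[0.0045,-0.007,0.131],0.55],[[0,0,0],[0.0045,-0.007,0.131],0.55],[[0,0,0],[0.0045,-0.007,0.131],0.22],[[0,0,0],[0.0045,-0.007,0.131],0.22],[[0,0,0],[0.0045,-0.007,0.131],0.22],[[0,0,0],[0.0045,-0.007,0.131],0.22],[[0,0,0],[0.0045,-0.007,0.131],0.22]]' 35
python3 -m pendant '[[[0,0,0],[0,0,0],0.2],[[0,0,0],[0,0,0],0.2],[[0,0,0],[0,0,-0.02],0.2],[[0,0,0],[0,0,-0.05],0.2],[[0,0,0],[0,0,-0.09],0.2],[[0,0,0],[0,0,-0.13],0.2],[[0,0,0],[0,0,-0.15],0.2],[[0,0,0],[0,0,-0.15],0.2]]'
python3 - <<'E'
from h import *
# tray pose from wrist-free top view: tray corners and mat
np.set_printoptions(precision=1,suppress=True)
c=cam("top");im=c[0];h=cv2.cvtColor(im,cv2.COLOR_RGB2HSV)
g=((h[...,1]<60)&(h[...,2]>45)&(h[...,2]<140)).astype(np.uint8)*255
print("mat corners from z=4 mm plane for bounding px",ray([(178,168),(231,168),(233,233),(178,233)],c,.004)*1000)
to(500,385,200,-90);to(500,385,200,0)
E
```

```text
clock: 2.3
tool_pos: [0.4835, -0.3727, 0.0513]
eef_rot: [0.779, -0.627, 0.002, 0.0]
contact_force: [-0.0, -2.4, 5.8]
opening: 0.282
clock: 3.1
tool_pos: [0.484, -0.3719, 0.2025]
eef_rot: [0.779, -0.626, 0.003, -0.0]
contact_force: [0.8, -0.2, -4.8]
opening: 0.286
mat corners from z=4 mm plane for bounding px [[601.4 481.6]
 [596.8 284.4]
 [355.1 275.5]
 [359.7 475.3]]
t3.15 turn [-0.  -0.   0.2] shift mm [-734.6 -179.6   -0.2] yaw -77.6 q7 -0.87 open 0.28 F [-0.3  0.3 -5.1]
t3.15 turn [-0.  -0.  -1.4] shift mm [-734.6 -179.6   -0.2] yaw -77.6 q7 -0.87 open 0.28 F [-0.3  0.3 -5.1]
```

Gripped: the opening is 0.28 (25 mm) and the weight reads 4.9 N. Now I carry it across to the mat, whose centre is about (478, 378).

```bash
python3 -m pendant '[[[0,0,-1.354],[-0.739,-0.133,0],0.2],[[0,0,-1.354],[-0.739,-0.133,0],0.2],[[0,0,-1.354],[-0.739,-0.133,0],0.2],[[0,0,-1.354],[-0.739,-0.133,0],0.2],[[0,0,-1.354],[-0.739,-0.133,0],0.2],[[0,0,-1.354],[-0.739,-0.133,0],0.2],[[0,0,-1.354],[-0.739,-0.133,0],0.2],[[0,0,-1.354],[-0.739,-0.133,0],0.2],[[0,0,-1.354],[-0.739,-0.133,0],0.2],[[0,0,-1.354],[-0.739,-0.133,0],0.2]]'
python3 - <<'E'
from h import *
to(455,378,200,0)
E
```

```text
clock: 4.15
tool_pos: [0.4614, 0.1296, 0.1978]
eef_rot: [1.0, 0.002, -0.002, 0.0]
contact_force: [1.3, -0.7, -4.6]
opening: 0.276
t4.15 turn [0.001 0.005 0.004] shift mm [  -5.5 -248.4   -2.4] yaw 0.2 q7 -0.79 open 0.28 F [ 1.3 -0.7 -4.6]
```

```bash
python3 -m pendant '[[[0,0,0.004],[-0.005,-0.05,0],0.2],[[0,0,0.004],[-0.005,-0.1,0],0.2],[[0,0,0.004],[-0.005,-0.15,0],0.2],[[0,0,0.004],[-0.005,-0.2,0],0.2],[[0,0,0.004],[-0.005,-0.248,0],0.2],[[0,0,0.004],[-0.005,-0.248,0.04],0.2],[[0,0,0.004],[-0.005,-0.248,0.08],0.2],[[0,0,0.004],[-0.005,-0.248,0.11],0.2],[[0,0,0.004],[-0.005,-0.248,0.125],0.2],[[0,0,0.004],[-0.005,-0.248,0.135],0.2]]'
python3 - <<'E'
from h import *
to(455,378,43.5,0)
c=cam("top");cv2.imwrite("pics/t2.png",cv2.resize(c[0][140:250,150:330],None,fx=4,fy=4)[:,:,::-1])
E
```

```text
clock: 5.15
tool_pos: [0.457, 0.3752, 0.0621]
eef_rot: [1.0, -0.002, -0.002, 0.001]
contact_force: [0.2, 0.2, -4.8]
opening: 0.281
t5.15 turn [ 0.003  0.003 -0.004] shift mm [-2.  -2.8 18.6] yaw -0.2 q7 -1.18 open 0.28 F [ 0.2  0.2 -4.8]
```

View pics/t2.png

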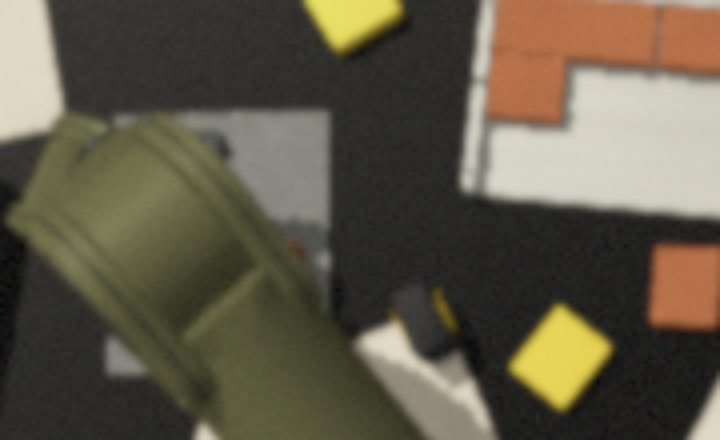

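Wrist and paver are over the mat, with the paver's right end red at crop (295,245). I lower the last bit, let go, back off and close the fingers.

```bash
python3 -m pendant '[[[0,0,0],[0,0,0.010],0.2],[[0,0,0],[0,0,0.014],0.2],[[0,0,0],[0,0,0.017],0.2],[[0,0,0],[0,0,0.019],0.2],[[0,0,0],[0,0,0.019],0.2],[[0,0,0],[0,0,0.019],0.2]]'
python3 -m pendant '[[[0,0,0],[0,0,0],0.3],[[0,0,0],[0,0,0],0.5],[[0,0,0],[0,0,0],0.6],[[0,0,0],[0,0,0],0.6],[[0,0,0],[0,0,-0.03],0.6],[[0,0,0],[0,0,-0.065],0.6],[[0,0,0],[-0.02,0,-0.065],0.1],[[0,0,0],[-0.05,0,-0.065],0],[[0,0,0],[-0.05,0,-0.065],0],[[0,0,0],[-0.05,0,-0.065],0]]'
python3 - <<'E'
from h import *
to(455,378,56,0)
c=cam("wrist");cv2.imwrite("pics/w3.png",c[0][:,:,::-1])
for o in rects(red(c[0]),c,.064,500):print(*o)
E
```

```text
clock: 5.8
tool_pos: [0.4586, 0.3765, 0.0461]
eef_rot: [1.0, -0.002, 0.0, -0.0]
contact_force: [-0.1, -0.4, -4.9]
opening: 0.276
clock: 6.8
tool_pos: [0.4082, 0.3768, 0.111]
eef_rot: [1.0, -0.001, 0.0, -0.0]
contact_force: [1.0, -0.6, -1.2]
opening: 0.263
t6.80 turn [-0.    -0.    -0.003] shift mm [46.8 -1.3 55. ] yaw -0.2 q7 -1.23 open 0.26 F [ 1.  -0.6 -1.2]
[454.47171021 397.04431152] 105.94302 33.07127 89.6234 (366, 110, 64, 164)
```

```bash
python3 -m pendant '[[[0,0,0],[0,0,0],0],[[0,0,0],[0,0,0],0],[[0,0,0],[0,0,0.03],0],[[0,0,0],[0,0,0.054],0],[[0,0,0],[0,0,0.054],0]]'
python3 -m pendant '[[[0,0,0],[0.012,0,0],0],[[0,0,0],[0.020,0,0],0],[[0,0,0],[0.027,0,0],0],[[0,0,0],[0.034,0,0],0],[[0,0,0],[0.041,0,0],0],[[0,0,0],[0.047,0,0],0],[[0,0,0],[0.053,0,0],0],[[0,0,0],[0.058,0,0],0],[[0,0,0],[0.058,0,0],0],[[0,0,0],[0.058,0,0],0]]'
python3 - <<'E'
from h import *
c=cam("wrist");cv2.imwrite("pics/w4.png",c[0][:,:,::-1])
for z in(.064,.029):
  for o in rects(red(c[0]),c,z,500):print(*o)
E
```

```text
clock: 7.35
tool_pos: [0.4076, 0.3749, 0.0542]
eef_rot: [1.0, -0.002, -0.002, 0.002]
contact_force: [-0.5, -0.5, 0.3]
opening: 0.005
clock: 8.35
tool_pos: [0.4662, 0.3763, 0.0566]
eef_rot: [1.0, -0.002, -0.0, 0.0]
contact_force: [-0.8, 0.3, -0.5]
opening: 0.008
[494.5552063  414.25512695] 72.93151 46.76718 89.75598 (330, 113, 117, 160)
[501.94692993 402.49887085] 92.59923 59.379047 89.75595 (330, 113, 117, 160)
```

View pics/w4.png

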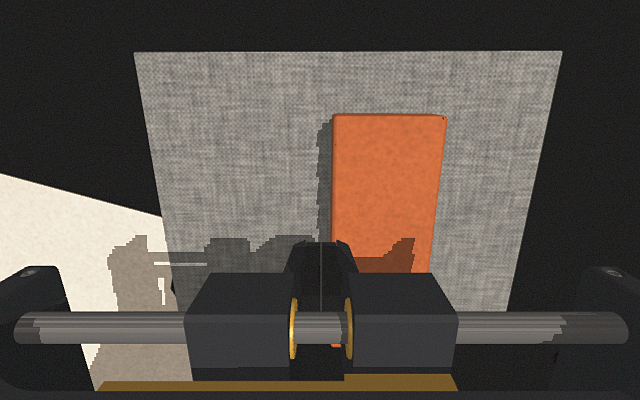

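The paver lies flat on the mat, released (u 330–447, far edge v 113), centred at about (502, 374). Next is the regrasp across its 60 mm width.

```bash
python3 -m pendant '[[[0,0,0],[-0.01,0,-0.03],0.5],[[0,0,0],[-0.01,0,-0.05],1],[[0,0,0],[0.02,0,-0.05],1],[[0,0,0],[0.036,0.002,-0.05],1],[[0,0,0],[0.036,0.002,-0.05],1],[[0,0,0],[0.036,0.002,-0.05],1],[[0,0,0],[0.036,0.002,-0.05],1],[[0,0,0],[0.036,0.002,-0.05],1]]'
python3 - <<'E'
from h import *
to(502,374,16,-0.2)
E
```

```text
clock: 9.2
tool_pos: [0.5008, 0.3747, 0.1066]
eef_rot: [1.0, -0.001, -0.001, 0.0]
contact_force: [-0.3, -0.8, -0.2]
opening: 0.707
t9.20 turn [0.    0.001 0.001] shift mm [ 1.3  0.6 90.6] yaw -0.1 q7 -1.09 open 0.71 F [-0.3 -0.8 -0.2]
```

```bash
python3 -m pendant '[[[0,0,0],[0,0,0],1],[[0,0,0],[0,0,0],1],[[0,0,0],[0.001,0,0.02],1],[[0,0,0],[0.001,0,0.045],1],[[0,0,0],[0.001,0,0.07],1],[[0,0,0],[0.001,0,0.083],1],[[0,0,0],[0.001,0,0.090],1],[[0,0,0],[0.001,0,0.090],1]]'
python3 -m pendant '[[[0,0,0],[0,0,0],0.6],[[0,0,0],[0,0,0],0.6],[[0,0,0],[0,0,0],0.6],[[0,0,0],[0,0,0],0.6],[[0,0,0],[0,0,0],0.6],[[0,0,0],[0,0,-0.02],0.6],[[0,0,0],[0,0,-0.05],0.6],[[0,0,0],[0,0,-0.1],0.6],[[0,0,0],[0,0,-0.14],0.6],[[0,0,0],[0,0,-0.15],0.6]]' 35
python3 -c "
from h import *
to(590,-20,200,0)"
```

```text
clock: 10.0
tool_pos: [0.5031, 0.374, 0.0162]
eef_rot: [1.0, -0.002, -0.0, 0.0]
contact_force: [-0.1, 0.1, 0.1]
opening: 1.001
clock: 11.0
tool_pos: [0.5053, 0.3758, 0.1707]
eef_rot: [1.0, -0.002, 0.003, -0.003]
contact_force: [0.8, 1.1, -5.5]
opening: 0.68
t11.00 turn [-0.005 -0.006 -0.005] shift mm [ 86.7 395.2 -30.8] yaw -0.3 q7 -1.05 open 0.68 F [ 0.8  1.1 -5.5]
```

Held: opening 0.68, 5 N. For the tray pose I use the unobstructed first top view.

```bash
python3 - <<'E'
from h import *
np.set_printoptions(precision=1,suppress=True)
c=list(cam("top"));c[0]=cv2.imread("pics/top0.png")[:,:,::-1].copy();im=c[0]
h=cv2.cvtColor(im,cv2.COLOR_RGB2HSV);k=np.zeros(im.shape[:2],np.uint8);k[126:202,258:368]=255
m=(((h[...,1]<60)&(h[...,2]>110)).astype(np.uint8)*255|red(im))&k
m=cv2.morphologyEx(m,cv2.MORPH_CLOSE,np.ones((5,5)))
q=max(cv2.findContours(m,0,1)[0],key=cv2.contourArea)
hull=cv2.convexHull(q);p=cv2.approxPolyDP(hull,4,True)[:,0];print("outline",p.tolist(),"\n",ray(p,c,.033)*1000)
# sub-pixel edge fits of the outline (back, left, right)
qq=q[:,0].astype(np.float32)
rm=red(im)&k;e=max(cv2.findContours(rm,0,1)[0],key=cv2.contourArea)
def fit(pts):
    P=ray(pts,c,.033)*1000;vx,vy,x0,y0=cv2.fitLine(P.astype(np.float32),cv2.DIST_HUBER,0,.01,.01).ravel()
    return np.degrees(np.arctan2(vy,vx))%180,(x0,y0)
# back course red: per column top and bottom, per row left/right
cols=[u for u in range(276,351)]
print("red back edge",fit([(u,np.where(rm[:,u])[0][0]-.5) for u in cols]))
print("red front edge back course",fit([(u,np.where(rm[:,u])[0][-1]+.5) for u in range(296,352)]))
rows=range(145,157)
print("red right",fit([(np.where(rm[v])[0][-1]+.5,v) for v in rows]),"left",fit([(np.where(rm[v])[0][0]-.5,v) for v in range(140,150)]))
print("first half right",fit([(np.where(rm[v])[0][-1]+.5,v) for v in range(162,168)]))
g=cv2.cvtColor(im,cv2.COLOR_RGB2GRAY).astype(float)
j=[(u0:=300+int(np.argmin(g[v,300:328])),v) for v in range(143,153)];print("joint",j,fit(j))
print("tray back edge",fit([(u,np.where(m[:,u])[0][0]-.5) for u in range(276,356)]))
E
```

```text
outline [[271, 134], [358, 141], [355, 194], [266, 187]] 
 [[ 715.2  131.9]
 [ 680.8 -188.2]
 [ 483.4 -169.4]
 [ 516.6  151.7]]
red back edge (np.float32(83.48528), (np.float32(683.33185), np.float32(-22.893318)))
red front edge back course (np.float32(83.212074), (np.float32(621.41296), np.float32(-63.56459)))
red right (np.float32(171.18277), (np.float32(643.84344), np.float32(-172.11253))) left (np.float32(171.0549), (np.float32(674.8658), np.float32(121.22594)))
first half right (np.float32(172.69885), (np.float32(597.5044), np.float32(64.91759)))
joint [(314, 143), (314, 144), (314, 145), (314, 146), (314, 147), (314, 148), (314, 149), (313, 150), (313, 151), (313, 152)] (np.float32(171.41014), (np.float32(660.1765), np.float32(-24.504461)))
tray back edge (np.float32(83.07214), (np.float32(702.53485), np.float32(-31.827906)))
```

Tray yaw is about -6.7° and its origin about (599, -17) mm. I hover over the second course and look with the wrist camera.

```bash
python3 -m pendant '[[[0,0,0.05],[0.03,0.05,0],0.6],[[0,0,0.112],[0.071,0.1,0],0.6],[[0,0,0.112],[0.071,0.15,0.0],0.6],[[0,0,0.112],[0.071,0.2,0.01],0.6],[[0,0,0.112],[0.071,0.25,0.02],0.6],[[0,0,0.112],[0.071,0.30,0.03],0.6],[[0,0,0.112],[0.071,0.35,0.041],0.6],[[0,0,0.112],[0.071,0.39,0.041],0.6],[[0,0,0.112],[0.071,0.39,0.041],0.6],[[0,0,0.112],[0.071,0.39,0.041],0.6]]'
python3 - <<'E'
from h import *
to(574,-15,130,-6.7)
c=cam("wrist");cv2.imwrite("pics/w5.png",c[0][:,:,::-1])
for o in rects(red(c[0]),c,.033,300):print(*o)
E
```

```text
clock: 12.05
tool_pos: [0.5707, -0.0212, 0.1229]
eef_rot: [0.998, -0.061, -0.003, 0.002]
contact_force: [-0.7, 0.3, -5.3]
opening: 0.675
t12.05 turn [ 0.004  0.005 -0.006] shift mm [ 2.5 -6.5 -7.1] yaw -7.0 q7 -0.61 open 0.68 F [-0.7  0.3 -5.3]
[ 551.13378906 -174.83428955] 105.62942 42.763355 -6.7384186 (263, 344, 116, 37)
[439.1100769  -38.43410492] 75.69694 63.787804 -4.168953 (109, 205, 103, 73)
[568.82568359 -35.24520111] 165.11847 105.809944 83.039764 (247, 114, 148, 197)
[6.33135376e+02 4.57000732e-03] 219.588 118.68355 83.328476 (320, 0, 188, 296)
```

View pics/w5.png

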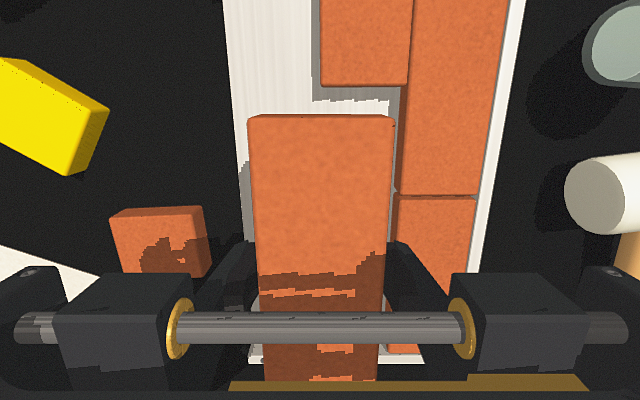

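The view shows the first half's right end at v≈85 (u 320–407), the joint at (397,193), the back course's front edge running (413,0)→(397,190), and the held paver's left end at v≈117 (u 248–394). I compute those points.

```bash
python3 - <<'E'
from h import *
np.set_printoptions(precision=1,suppress=True)
im=cv2.imread("pics/w5.png")[:,:,::-1].copy();s=r.get_state()
c=list(cam("wrist"));to(574,-15,130,-6.7)
a=np.radians(-6.8);M=np.array([[np.cos(a),np.sin(a)],[-np.sin(a),np.cos(a)]])
def tr(px,z):return ray(px,c,z)*1000@M.T   # components along tray x,y
print("first half end L,R",tr([(322,85),(407,86)],.033))
print("back front edge",tr([(412.5,10),(408,60),(399,160)],.033), "back course back edge",tr([(507,10),(477,190)],.033))
print("joint",tr([(396,192),(477,195)],.033))
print("paver end",tr([(250,119),(392,119)],s["tool_pos"][2]+.0128),"TCP",s["tool_pos"][:2]*1000@M.T)
print("paver yaw edges", ray([(249,125),(258,250),(393,125),(386,240)],c,s["tool_pos"][2]+.0128)*1000)
E
```

```text
t12.15 turn [-0.  0.  0.] shift mm [ 2.  -0.2 -5.7] yaw -6.6 q7 -0.61 open 0.67 F [-0.2  0.7 -4.2]
first half end L,R [[570.6 138.3]
 [629.  137.6]]
back front edge [[628.5 183.5]
 [628.2 154. ]
 [627.5  86.2]] back course back edge [[688.9 183.5]
 [688.6  63.1]]
joint [[627.2  61.5]
 [689.2  59.2]]
paver end [[542.7 123.1]
 [597.7 123.1]] TCP [569.5  50.4]
paver yaw edges [[552.7  55.7]
 [546.3   1.8]
 [608.3  49.1]
 [603.    0.1]]
```

The arm was still settling during that picture, so I measure again at rest, by scan lines.

```bash
cat > m.py <<'E'
from h import *
np.set_printoptions(precision=1,suppress=True)
c=cam("wrist");im=c[0];s=r.get_state();to(574,-15,130,-6.7);cv2.imwrite("pics/w6.png",im[:,:,::-1])
a=np.radians(-6.7);M=np.array([[np.cos(a),np.sin(a)],[-np.sin(a),np.cos(a)]])
def tr(px,z):return ray(px,c,z)*1000@M.T
rm=red(im);g=cv2.cvtColor(im,cv2.COLOR_RGB2GRAY).astype(float)
def runs(x):
    d=np.diff(np.r_[0,(x>0).astype(int),0]);return [(i,j) for i,j in zip(np.where(d==1)[0],np.where(d==-1)[0]) if j-i>15]
for u in(340,365,385):print("col",u,[(p,tr([(u,p[0]-.5),(u,p[1]-.5)],.033).tolist()) for p in runs(rm[:,u])[:1]],runs(rm[:,u]))
for v in(100,130,160):print("row",v,[(p,np.round(tr([(p[0]-.5,v),(p[1]-.5,v)],.033)[:,0],1)) for p in runs(rm[v]) if p[1]>300])
for u in(430,445,460):
    v=150+int(np.argmin(g[150:260,u]));print("joint",u,v,tr([(u,v)],.033))
E
python3 m.py
```

```text
t12.20 turn [-0.  0.  0.] shift mm [ 1.8  1.  -5.2] yaw -6.5 q7 -0.61 open 0.68 F [-0.5  0.8 -4.3]
col 340 [((np.int64(0), np.int64(97)), [[582.2888685539995, 191.21565567654932], [583.5232659373019, 132.37617300496396]])] [(np.int64(0), np.int64(97)), (np.int64(114), np.int64(311)), (np.int64(344), np.int64(381))]
col 365 [((np.int64(0), np.int64(97)), [[598.2196116423905, 191.2329282511516], [600.9172389603796, 132.40577791496995]])] [(np.int64(0), np.int64(97)), (np.int64(114), np.int64(311)), (np.int64(344), np.int64(381))]
col 385 [((np.int64(0), np.int64(97)), [[610.9603696198055, 191.24674215119592], [614.82784375702, 132.42945405857367]])] [(np.int64(0), np.int64(97)), (np.int64(116), np.int64(254))]
row 100 [((np.int64(399), np.int64(490)), array([624.4, 687.8]))]
row 130 [((np.int64(247), np.int64(395)), array([516.8, 623.2])), ((np.int64(397), np.int64(486)), array([624.6, 688.5]))]
row 160 [((np.int64(250), np.int64(393)), array([517.4, 623.3])), ((np.int64(395), np.int64(481)), array([624.8, 688.4]))]
joint 430 204 [[654.9  53.3]]
joint 445 204 [[666.5  53.3]]
joint 460 204 [[678.1  53.3]]
```

```bash
python3 -m pendant '[[[0,0,0],[0,-0.0015,0.02],0.6],[[0,0,0],[0,-0.0015,0.04],0.6],[[0,0,0],[0,-0.0015,0.06],0.6],[[0,0,0],[0,-0.0015,0.07],0.6],[[0,0,0],[0,-0.0015,0.08],0.6],[[0,0,0],[0,-0.0015,0.085],0.6],[[0,0,0],[0,-0.0015,0.085],0.6]]'
python3 -c "
from h import *
to(572.5,-12.3,20.5,-6.7)"
```

```text
clock: 12.9
tool_pos: [0.5729, -0.0142, 0.0404]
eef_rot: [0.998, -0.058, -0.0, -0.0]
contact_force: [0.1, -0.3, -3.9]
opening: 0.68
t12.90 turn [0.    0.    0.002] shift mm [-0.6 -1.8 19.9] yaw -6.6 q7 -0.68 open 0.68 F [ 0.1 -0.3 -3.9]
```

```bash
python3 -m pendant '[[[0,0,0],[0,-0.002,0.008],0.6],[[0,0,0],[0,-0.002,0.012],0.6],[[0,0,0],[0,-0.002,0.015],0.6],[[0,0,0],[0,-0.002,0.017],0.6],[[0,0,0],[0,-0.002,0.018],0.6],[[0,0,0],[0,-0.002,0.019],0.6],[[0,0,0],[0,-0.002,0.019],0.6],[[0,0,0],[0,-0.002,0.019],0.6]]'
python3 -c "
from h import *
to(572.5,-12.3,20.5,-6.7)"
```

```text
clock: 13.7
tool_pos: [0.5733, -0.0127, 0.0218]
eef_rot: [0.998, -0.058, 0.0, 0.0]
contact_force: [0.5, 0.2, -4.4]
opening: 0.678
t13.70 turn [ 0.    -0.     0.001] shift mm [-0.8 -0.3  1.3] yaw -6.7 q7 -0.70 open 0.68 F [ 0.5  0.2 -4.4]
```

Still carrying the weight, so I lower millimetre by millimetre until contact.

```bash
python3 -m pendant '[[[0,0,0],[0,0,0.001],0.6],[[0,0,0],[0,0,0.0015],0.6],[[0,0,0],[0,0,0.0015],0.6]]'
python3 -m pendant '[[[0,0,0],[0,0,0.0006],0.6],[[0,0,0],[0,0,0.0012],0.6],[[0,0,0],[0,0,0.0012],0.6]]'
```

```text
clock: 14.0
tool_pos: [0.5734, -0.0127, 0.0214]
eef_rot: [0.998, -0.058, 0.0, 0.0]
contact_force: [-2.9, -0.7, 5.9]
opening: 0.678
clock: 14.3
tool_pos: [0.5734, -0.0127, 0.0213]
eef_rot: [0.998, -0.058, 0.001, 0.0]
contact_force: [-2.9, -0.4, 15.2]
opening: 0.683
```

Contact made, so I release gently, rise, turn the jaws along the course and move in front of the paver for the push.

```bash
python3 -m pendant '[[[0,0,0],[0,0,-0.001],0.7],[[0,0,0],[0,0,-0.001],0.75],[[0,0,0],[0,0,-0.001],0.78],[[0,0,0],[0,0,-0.001],0.78],[[0,0,0],[0,0,-0.02],0.78],[[0,0,0],[0,0,-0.05],0.78],[[0,0,0],[0,0,-0.07],0.78],[[0,0,0],[0,0,-0.07],0.78]]'
python3 -m pendant '[[[0,0,1.571],[-0.051,-0.002,0],1],[[0,0,1.571],[-0.051,-0.002,0],1],[[0,0,1.571],[-0.051,-0.002,0],1],[[0,0,1.571],[-0.051,-0.002,0],1],[[0,0,1.571],[-0.051,-0.002,0],1],[[0,0,1.571],[-0.051,-0.002,0],1],[[0,0,1.571],[-0.051,-0.002,0],1],[[0,0,1.571],[-0.051,-0.002,0],1],[[0,0,1.571],[-0.051,-0.002,0],1],[[0,0,1.571],[-0.051,-0.002,0],1]]'
python3 -c "
from h import *
to(519*.9932+52.3*.1167,-519*.1167+52.3*.9932,22,-96.7)
c=cam('wrist');cv2.imwrite('pics/w7.png',c[0][:,:,::-1])
c=cam('top');cv2.imwrite('pics/t7.png',c[0][:,:,::-1])"
```

```text
clock: 15.1
tool_pos: [0.575, -0.0125, 0.0913]
eef_rot: [0.998, -0.058, 0.002, -0.0]
contact_force: [0.4, -0.1, -0.0]
opening: 0.785
clock: 16.1
tool_pos: [0.5224, -0.0049, 0.0881]
eef_rot: [-0.689, 0.725, 0.0, -0.001]
contact_force: [0.2, 0.1, 0.3]
opening: 0.999
t16.10 turn [ 0.001 -0.001  0.066] shift mm [ 3.7  0.5 66.1] yaw -92.9 q7 -1.62 open 1.00 F [0.2 0.1 0.3]
```

View pics/w7.png

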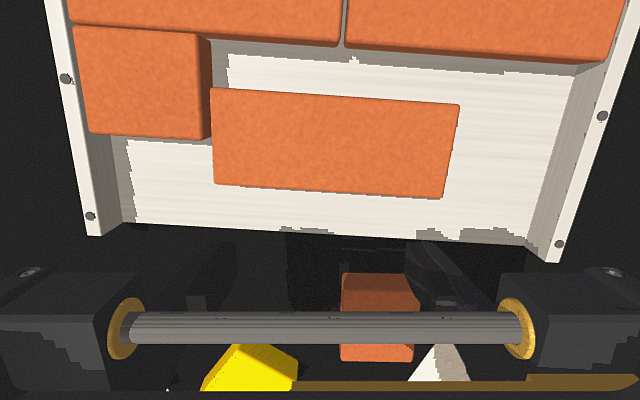

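The paver lies flat in the tray (u 212–459, v 88–198), with the first half at u 75–211, the joint at (343,45) and the side walls on both sides. I check the gap to the first half.

```bash
python3 - <<'E'
from h import *
np.set_printoptions(precision=1,suppress=True)
c=cam("wrist");im=c[0];cv2.imwrite("pics/w8.png",im[:,:,::-1]);to(521.6,-8.6,22,-96.7)
a=np.radians(-6.7);M=np.array([[np.cos(a),np.sin(a)],[-np.sin(a),np.cos(a)]])
def tr(px,z):return ray(px,c,z)*1000@M.T
g=cv2.cvtColor(im,cv2.COLOR_RGB2GRAY).astype(int)
for v in(70,80,100,120,130,150,170):
    x=g[v];d=np.abs(x[2:]-x[:-2]);e=[u+1 for u in range(60,560) if d[u]>14 and d[u]==d[max(0,u-3):u+4].max()]
    print(v,[(u,round(tr([(u,v)],.033)[0,1]-52.3,1),x[u-4],x[u+4]) for u in e][:12])
for u in(120,250,300,340,400,440):
    x=g[:,u];d=np.abs(x[2:]-x[:-2]);e=[v+1 for v in range(10,230) if d[v]>14 and d[v]==d[max(0,v-3):v+4].max()]
    print("u",u,[(v,round(tr([(u,v)],.033)[0,0]-598,1)) for v in e][:10])
E
```

```text
t16.25 turn [ 0.  -0.   0.1] shift mm [ 3.8  0.6 66.3] yaw -92.4 q7 -1.61 open 1.00 F [-0.1  0.2 -0.1]
70 [(73, np.float64(151.9), np.int64(242), np.int64(98)), (79, np.float64(148.5), np.int64(99), np.int64(145)), (198, np.float64(80.8), np.int64(152), np.int64(68)), (213, np.float64(72.3), np.int64(66), np.int64(140)), (228, np.float64(63.7), np.int64(135), np.int64(234)), (437, np.float64(-55.4), np.int64(242), np.int64(144)), (450, np.float64(-62.8), np.int64(145), np.int64(130))]
80 [(71, np.float64(154.0), np.int64(108), np.int64(179)), (75, np.float64(151.7), np.int64(110), np.int64(99)), (81, np.float64(148.3), np.int64(99), np.int64(147)), (197, np.float64(81.6), np.int64(142), np.int64(82)), (198, np.float64(81.1), np.int64(145), np.int64(63)), (213, np.float64(72.4), np.int64(64), np.int64(139)), (229, np.float64(63.2), np.int64(139), np.int64(237))]
100 [(63, np.float64(160.6), np.int64(38), np.int64(236)), (78, np.float64(151.9), np.int64(239), np.int64(101)), (84, np.float64(148.4), np.int64(94), np.int64(152)), (198, np.float64(81.6), np.int64(151), np.int64(72)), (211
[... 1937 characters left out ...]
3)), (207, np.float64(-76.1)), (222, np.float64(-86.8))]
u 250 [(34, np.float64(31.9)), (41, np.float64(28.4)), (54, np.float64(21.8)), (88, np.float64(3.7)), (186, np.float64(-55.7)), (229, np.float64(-85.8))]
u 300 [(38, np.float64(31.9)), (44, np.float64(28.9)), (58, np.float64(21.7)), (92, np.float64(3.6)), (190, np.float64(-56.1))]
u 340 [(42, np.float64(31.5)), (62, np.float64(21.3)), (95, np.float64(3.6)), (193, np.float64(-56.3))]
u 400 [(46, np.float64(31.9)), (52, np.float64(28.9)), (66, np.float64(21.7)), (100, np.float64(3.3)), (197, np.float64(-56.2))]
u 440 [(49, np.float64(32.0)), (55, np.float64(29.0)), (70, np.float64(21.2)), (103, np.float64(3.3)), (198, np.float64(-55.0))]
```

Paver is centred at y≈+0.4 mm and x≈-26, squarely aligned. I lower in front of it and push slowly with the open fingers at both ends.

```bash
python3 -m pendant '[[[0,0,0.075],[0.004,0.001,0.02],1],[[0,0,0.075],[0.004,0.001,0.04],1],[[0,0,0.075],[0.004,0.001,0.056],1],[[0,0,0.075],[0.004,0.001,0.064],1],[[0,0,0.075],[0.004,0.001,0.065],1],[[0,0,0.075],[0.004,0.001,0.065],1]]'
python3 -m pendant '[[[0,0,0],[0,-0.006,0],1],[[0,0,0],[0,-0.011,0],1],[[0,0,0],[0,-0.015,0],1],[[0,0,0],[0,-0.019,0],1],[[0,0,0],[0,-0.023,0],1],[[0,0,0],[0,-0.027,0],1],[[0,0,0],[0,-0.030,0],1],[[0,0,0],[0,-0.032,0],1],[[0,0,0],[0,-0.034,0],1],[[0,0,0],[0,-0.034,0],1]]'
python3 -c "
from h import *
a=558.5;to(a*.9932+52.3*.1167,-a*.1167+52.3*.9932,22,-96.7)"
```

```text
clock: 16.85
tool_pos: [0.5217, -0.0088, 0.0241]
eef_rot: [-0.664, 0.748, -0.0, 0.0]
contact_force: [-0.1, 0.1, 0.4]
opening: 1.001
clock: 17.85
tool_pos: [0.5517, -0.0126, 0.0242]
eef_rot: [-0.663, 0.748, 0.003, -0.003]
contact_force: [-7.7, 0.0, 5.9]
opening: 1.0
t17.85 turn [ 0.008 -0.001 -0.003] shift mm [-0.4 -9.1  2.2] yaw -96.9 q7 -1.64 open 1.00 F [-7.7  0.   5.9]
```

```bash
python3 -m pendant '[[[0,0,0],[0,-0.002,0],1],[[0,0,0],[0,-0.004,0],1],[[0,0,0],[0,-0.006,0],1],[[0,0,0],[0,-0.006,0],1]]'
python3 -m pendant '[[[0,0,0],[0,-0.0015,0],1],[[0,0,0],[0,-0.003,0],1],[[0,0,0],[0,-0.003,0],1]]'
python3 -c "
from h import *
a=558.5;to(a*.9932+52.3*.1167,-a*.1167+52.3*.9932,22,-96.7)"
```

```text
clock: 18.25
tool_pos: [0.5584, -0.0134, 0.0242]
eef_rot: [-0.664, 0.748, 0.002, -0.002]
contact_force: [-6.0, 0.2, 4.2]
opening: 0.999
clock: 18.55
tool_pos: [0.5607, -0.0137, 0.0242]
eef_rot: [-0.664, 0.748, 0.003, -0.003]
contact_force: [-5.8, -0.4, 4.8]
opening: 1.0
t18.55 turn [ 0.007 -0.001 -0.003] shift mm [-0.4 -0.1  2.2] yaw -96.9 q7 -1.64 open 1.00 F [-5.8 -0.4  4.8]
```

```bash
python3 -m pendant '[[[0,0,0],[0,-0.001,0],1],[[0,0,0],[0,-0.002,0],1],[[0,0,0],[0,-0.002,0],1]]'
python3 -m pendant '[[[0,0,0],[0,-0.001,0],1],[[0,0,0],[0,-0.001,0],1]]'
python3 -m pendant '[[[0,0,0],[0,-0.001,0],1],[[0,0,0],[0,-0.001,0],1]]'
```

```text
clock: 18.85
tool_pos: [0.5608, -0.0137, 0.0242]
eef_rot: [-0.664, 0.748, 0.004, -0.004]
contact_force: [-10.4, 0.6, 9.5]
opening: 1.001
clock: 19.05
tool_pos: [0.5608, -0.0136, 0.0242]
eef_rot: [-0.664, 0.748, 0.005, -0.005]
contact_force: [-11.8, 2.3, 10.5]
opening: 1.001
clock: 19.25
tool_pos: [0.5608, -0.0137, 0.0242]
eef_rot: [-0.664, 0.748, 0.005, -0.005]
contact_force: [-13.1, 1.4, 11.9]
opening: 0.999
```

Now tight: the force rises with no further motion. I back off, rise and go above the loose half.

```bash
python3 -m pendant '[[[0,0,0],[0,0.008,0],1],[[0,0,0],[0,0.02,-0.01],1],[[0,0,0],[0,0.03,-0.04],1],[[0,0,0],[0,0.04,-0.09],1],[[0,0,0],[0,0.07,-0.13],1],[[0,0,0],[0,0.07,-0.145],1]]'
python3 -c "
from h import *
to(420,-42,175,-92)"
```

```text
clock: 19.85
tool_pos: [0.4971, -0.0059, 0.1724]
eef_rot: [-0.663, 0.748, -0.001, 0.001]
contact_force: [0.6, -0.3, -0.8]
opening: 0.996
t19.85 turn [-0.002  0.    -0.085] shift mm [45.1 72.3 -2.8] yaw -96.9 q7 -1.66 open 1.00 F [ 0.6 -0.3 -0.8]
```

```bash
python3 -m pendant '[[[0,0,-0.085],[0.045,0.072,0],1],[[0,0,-0.085],[0.045,0.072,0],1],[[0,0,-0.085],[0.045,0.072,0],1],[[0,0,-0.085],[0.045,0.072,0],1],[[0,0,-0.085],[0.045,0.072,0],1]]'
python3 - <<'E'
from h import *
np.set_printoptions(precision=1,suppress=True)
c=cam("wrist");cv2.imwrite("pics/w9.png",c[0][:,:,::-1]);to(420,-42,175,-92)
for z in (.025,.033):
  for o in rects(red(c[0]),c,z,500):print(z,*o)
E
```

```text
clock: 20.35
tool_pos: [0.4241, -0.0416, 0.1693]
eef_rot: [-0.695, 0.719, -0.001, 0.001]
contact_force: [0.0, -0.1, -0.7]
opening: 1.002
t20.40 turn [-0.  0.  0.] shift mm [ 0.7  4.  -5.9] yaw -92.0 q7 -1.55 open 1.00 F [-0.1  0.3 -0.6]
0.025 [430.2 -46.3] 71.73592 59.103996 -4.2358246 (294, 141, 66, 77)
0.025 [ 448.3 -316.3] 148.29913 26.534615 15.497337 (610, 66, 30, 155)
0.025 [570.9 -16.2] 148.6826 14.678582 88.03171 (188, 0, 190, 22)
0.033 [432.3 -46.2] 69.699425 57.426075 -4.2358856 (294, 141, 66, 77)
0.033 [ 449.9 -308.6] 144.08894 25.78133 15.497337 (610, 66, 30, 155)
0.033 [569. -17.] 144.46162 14.261833 88.03165 (188, 0, 190, 22)
```

View pics/w9.png

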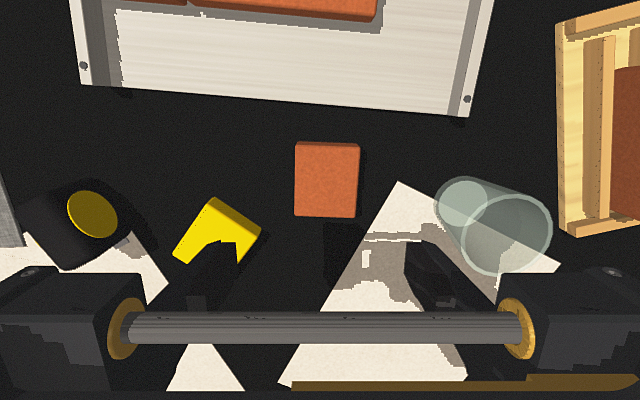

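The loose half is at u 294–360, v 141–218, giving (430, -46), yaw -4.2°. The glass is at right (rim at (508,235)) and the yellow decoy at left. I check the glass clearance for the gripper body.

```bash
python3 - <<'E'
from h import *
np.set_printoptions(precision=1,suppress=True)
c=cam("wrist")
print("rim c",ray([(507,236),(461,236),(552,236)],c,.085)*1000,"foot",ray([(466,205),(437,205)],c,0.004)*1000,"yellow",ray([(212,197),(260,232)],c,.025)*1000)
print("half bottom left/right edges at table", ray([(294,180),(360,180)],c,.025)*1000)
to(430,-46,17,-94.2)
E
```

```text
rim c [[ 396.9 -185.1]
 [ 398.1 -149.4]
 [ 395.7 -220. ]] foot [[ 393.7 -189.4]
 [ 394.7 -159.6]] yellow [[417.7  62. ]
 [380.1  20. ]]
half bottom left/right edges at table [[431.7 -16.6]
 [429.6 -78. ]]
t20.45 turn [-0.  0.  0.] shift mm [  4.4  -6.1 152. ] yaw -92.0 q7 -1.55 open 1.00 F [ 0.4 -0.1  0.1]
```

Body end at y≈-140 against the glass edge at -151, so there is 11 mm clear. Descend and grasp.

```bash
python3 -m pendant '[[[0,0,0.038],[0.0044,-0.006,0.03],0.92],[[0,0,0.038],[0.0044,-0.006,0.07],0.92],[[0,0,0.038],[0.0044,-0.006,0.11],0.92],[[0,0,0.038],[0.0044,-0.006,0.135],0.92],[[0,0,0.038],[0.0044,-0.006,0.148],0.92],[[0,0,0.038],[0.0044,-0.006,0.152],0.92],[[0,0,0.038],[0.0044,-0.006,0.152],0.92]]'
python3 -m pendant '[[[0,0,0],[0,0,0],0.6],[[0,0,0],[0,0,0],0.6],[[0,0,0],[0,0,0],0.6],[[0,0,0],[0,0,0],0.6],[[0,0,0],[0,0,0],0.6]]' 30
python3 -m pendant '[[[0,0,0],[0,0,-0.02],0.6],[[0,0,0],[0,0,-0.06],0.6],[[0,0,0],[0,0,-0.11],0.6],[[0,0,0],[0,0,-0.14],0.6],[[0,0,0],[0,0,-0.14],0.6]]'
python3 - <<'E'
from h import *
np.set_printoptions(precision=1,suppress=True)
a,b=598-30,52.3-114
to(a*.9932+b*.1167,-a*.1167+b*.9932,90,-6.7)
E
```

```text
clock: 21.15
tool_pos: [0.4422, -0.0474, 0.0282]
eef_rot: [-0.681, 0.732, 0.01, -0.008]
contact_force: [0.6, -0.2, 0.4]
opening: 0.923
clock: 21.65
tool_pos: [0.4414, -0.0476, 0.0289]
eef_rot: [-0.681, 0.732, 0.01, -0.008]
contact_force: [0.4, 0.6, 3.7]
opening: 0.672
clock: 22.15
tool_pos: [0.4464, -0.0486, 0.1715]
eef_rot: [-0.681, 0.733, 0.008, -0.007]
contact_force: [0.0, 0.5, -3.1]
opening: 0.671
t22.15 turn [ 0.   0.  -1.5] shift mm [  70.7 -117.6   79. ] yaw -94.2 q7 -1.15 open 0.67 F [ 0.   0.5 -3.1]
```

The arm stopped short near its inner reach limit (x 442, z 28 mm), so the half is held about 12 mm off-centre by its upper 5 mm. It is lifted and held. I carry on, allow for the offset, use a firmer grip and verify over the tray.

```bash
python3 -m pendant '[[[0,0,-0.14],[0.006,-0.012,0.0],0.5],[[0,0,-0.28],[0.012,-0.024,0.0],0.5],[[0,0,-0.42],[0.018,-0.036,0.0],0.5],[[0,0,-0.56],[0.024,-0.048,0.0],0.5],[[0,0,-0.7],[0.03,-0.06,0.01],0.5],[[0,0,-0.84],[0.036,-0.072,0.02],0.5],[[0,0,-0.98],[0.042,-0.084,0.03],0.5],[[0,0,-1.12],[0.048,-0.096,0.04],0.5],[[0,0,-1.26],[0.054,-0.108,0.04],0.5],[[0,0,-1.40],[0.059,-0.1165,0.04],0.5]]' 45
python3 - <<'E'
from h import *
to(558.3,-115.7,110,-6.7)
E
```

```text
clock: 23.15
tool_pos: [0.5546, -0.1154, 0.1228]
eef_rot: [0.993, -0.119, -0.015, -0.001]
contact_force: [0.4, -0.3, -1.9]
opening: 0.67
t23.15 turn [-0.     0.031 -0.122] shift mm [ 4.  -0.6 12.7] yaw -13.7 q7 -0.19 open 0.67 F [ 0.4 -0.3 -1.9]
```

```bash
python3 - <<'E'
from h import *
for q in([-.681,.732,.01,-.008],[-.681,.733,.008,-.007],r.get_state()["eef_rot"]):
    A=Ro.from_quat(q).as_matrix();print("world-down in tool axes",(A.T@[0,0,-1]).round(3))
c=cam("wrist");s=r.get_state();np.set_printoptions(precision=1,suppress=True);cv2.imwrite("pics/w10.png",c[0][:,:,::-1])
for z in(s["tool_pos"][2]-.004,.033):
  for o in rects(red(c[0]),c,z,500):print("%.3f"%z,*o)
print(s["tool_pos"]*1000)
E
```

```text
world-down in tool axes [ 0.002 -0.026  1.   ]
world-down in tool axes [ 0.001 -0.021  1.   ]
world-down in tool axes [ 0.031 -0.002  1.   ]
0.119 [ 555.  -114.8] 59.549397 58.48726 76.50754 (261, 207, 120, 105)
0.119 [606.9 -62.5] 116.32712 73.61524 83.32564 (307, 0, 191, 254)
0.033 [ 540.5 -162.4] 95.97536 94.26334 76.50755 (261, 207, 120, 105)
0.033 [624.2 -78.1] 187.48372 118.64515 83.32564 (307, 0, 191, 254)
[ 556.2 -116.9  123.1]
```

View pics/w10.png

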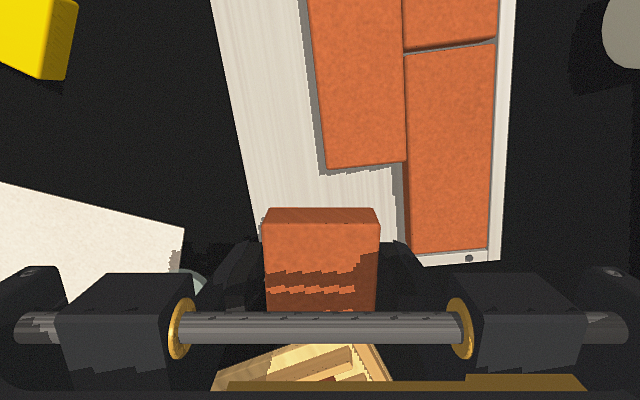

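The full paver lies tight against the back course (u 307–407, right end v≈165). The held half's left end is at v≈222, u 262–380. Now I straighten the yaw and tilt and measure.

```bash
python3 -m pendant '[[[-0.02,0.029,-0.122],[0.004,-0.001,0.012],0.5],[[-0.02,0.029,-0.122],[0.004,-0.001,0.012],0.5],[[-0.02,0.029,-0.122],[0.004,-0.001,0.012],0.5],[[-0.02,0.029,-0.122],[0.004,-0.001,0.012],0.5]]'
python3 - <<'E'
from h import *
np.set_printoptions(precision=1,suppress=True)
to(558.3,-115.7,110,-6.7)
c=cam("wrist");im=c[0];s=r.get_state();cv2.imwrite("pics/w11.png",im[:,:,::-1])
a=np.radians(-6.7);M=np.array([[np.cos(a),np.sin(a)],[-np.sin(a),np.cos(a)]])
def tr(px,z):return ray(px,c,z)*1000@M.T-[598,52.3]
print("TCP tray",s["tool_pos"][:2]*1000@M.T-[598,52.3],s["tool_pos"][2])
g=cv2.cvtColor(im,cv2.COLOR_RGB2GRAY).astype(int);zt=s["tool_pos"][2]-.004
for u in(290,320,350,370):
    x=g[:,u];d=np.abs(x[2:]-x[:-2]);e=[v+1 for v in range(100,262) if d[v]>12 and d[v]==d[v-3:v+4].max()]
    print("u",u,[(v,tr([(u,v)],.033)[0],tr([(u,v)],zt)[0],x[v-4],x[v+4]) for v in e])
for v in(230,240):
    x=g[v];d=np.abs(x[2:]-x[:-2]);e=[u+1 for u in range(240,400) if d[u]>14 and d[u]==d[u-3:u+4].max()]
    print("v",v,[(u,tr([(u,v)],zt)[0]) for u in e])
E
```

```text
clock: 23.6
tool_pos: [0.5588, -0.1153, 0.113]
eef_rot: [0.998, -0.062, -0.001, 0.01]
contact_force: [-0.1, 0.5, -1.8]
opening: 0.667
t23.60 turn [ 0.  0. -0.] shift mm [-0.4  0.4  3. ] yaw -7.1 q7 -0.14 open 0.67 F [-0.1  0.5 -1.8]
TCP tray [ -29.3 -101.7] 0.11320412835227024
u 290 [(207, array([ -51.7, -100.3]), array([-43.4, -70.9]), np.int64(212), np.int64(91)), (223, array([ -52.2, -113.2]), array([-43.8, -79.3]), np.int64(94), np.int64(131))]
u 320 [(177, array([-29.3, -77.5]), array([-29. , -56.2]), np.int64(119), np.int64(206)), (207, array([ -29.5, -100.5]), array([-29.1, -71. ]), np.int64(202), np.int64(95)), (223, array([ -29.6, -113.4]), array([-29.2, -79.4]), np.int64(93), np.int64(128)), (230, array([ -29.7, -119.2]), array([-29.2, -83.1]), np.int64(132), np.int64(136))]
u 350 [(171, array([ -8. , -73.2]), array([-15.2, -53.4]), np.int64(138), np.int64(112)), (176, array([ -7.9, -76.9]), array([-15.1, -55.8]), np.int64(89), np.int64(206)), (207, array([  -7.4, -100.6]), array([-14.8, -71.1]), np.int64(206), np.int64(93)), (223, array([  -7. , -113.5]), array([-14.6, -79
[... 331 characters left out ...]
-5.9, -55.8]), np.int64(88), np.int64(212)), (207, array([   7.4, -100.7]), array([ -5.2, -71.2]), np.int64(208), np.int64(93)), (223, array([   8. , -113.7]), array([ -4.8, -79.5]), np.int64(98), np.int64(131)), (245, array([   8.8, -132.2]), array([ -4.3, -91.5]), np.int64(129), np.int64(72))]
v 230 [(241, array([-67.9, -82.8])), (248, array([-64.5, -82.9])), (261, array([-58.1, -82.9])), (380, array([  0.2, -83.3])), (385, array([  2.7, -83.3])), (393, array([  6.6, -83.4]))]
v 240 [(241, array([-68.4, -88.3])), (249, array([-64.5, -88.3])), (261, array([-58.5, -88.4])), (379, array([  0. , -88.8])), (385, array([  3. , -88.8])), (392, array([  6.5, -88.8])), (400, array([ 10.5, -88.8]))]
```

The half spans y -79.4…-149.4 with x centre -29, just as wanted. Lowering.

```bash
python3 -m pendant '[[[0,0,-0.006],[0,0,0.02],0.5],[[0,0,-0.006],[0,0,0.04],0.5],[[0,0,-0.006],[0,0,0.055],0.5],[[0,0,-0.006],[0,0,0.064],0.5],[[0,0,-0.006],[0,0,0.068],0.5],[[0,0,-0.006],[0,0,0.070],0.5],[[0,0,-0.006],[0,0,0.071],0.5],[[0,0,-0.006],[0,0,0.071],0.5]]'
python3 -c "
from h import *
to(558.3,-115.7,37,-6.7)"
```

```text
clock: 24.45
tool_pos: [0.5593, -0.1169, 0.0426]
eef_rot: [0.998, -0.058, -0.0, 0.011]
contact_force: [0.4, -0.5, -1.6]
opening: 0.668
t24.45 turn [ 0.021 -0.001  0.001] shift mm [-1.1 -1.2  5.5] yaw -6.6 q7 -0.15 open 0.67 F [ 0.4 -0.5 -1.6]
```

```bash
python3 -m pendant '[[[0,0,0],[0,-0.001,0.002],0.5],[[0,0,0],[0,-0.001,0.003],0.5],[[0,0,0],[0,-0.001,0.004],0.5],[[0,0,0],[0,-0.001,0.004],0.5]]'
python3 -m pendant '[[[0,0,0],[0,0,0.0005],0.5],[[0,0,0],[0,0,0.001],0.5],[[0,0,0],[0,0,0.001],0.5]]'
python3 -m pendant '[[[0,0,0],[0,0,0.0005],0.5],[[0,0,0],[0,0,0.001],0.5],[[0,0,0],[0,0,0.001],0.5]]'
```

```text
clock: 24.85
tool_pos: [0.559, -0.1159, 0.038]
eef_rot: [0.998, -0.058, -0.001, 0.011]
contact_force: [0.3, -0.2, -2.0]
opening: 0.668
clock: 25.15
tool_pos: [0.5592, -0.1159, 0.0372]
eef_rot: [0.998, -0.058, -0.0, 0.01]
contact_force: [0.3, 0.6, -1.7]
opening: 0.67
clock: 25.45
tool_pos: [0.5592, -0.1158, 0.0369]
eef_rot: [0.998, -0.058, -0.0, 0.01]
contact_force: [-2.2, 0.6, 6.2]
opening: 0.665
```

Contact. I release, rise and turn for the push.

```bash
python3 -m pendant '[[[0,0,0],[0,0,-0.0005],0.68],[[0,0,0],[0,0,-0.0005],0.72],[[0,0,0],[0,0,-0.0005],0.76],[[0,0,0],[0,0,-0.0005],0.78],[[0,0,0],[0,0,-0.01],0.78],[[0,0,0],[0,0,-0.04],0.78],[[0,0,0],[0,0,-0.06],0.78],[[0.021,0,0],[0,0,-0.06],0.78]]'
python3 -m pendant '[[[0,0,1.571],[-0.049,0.012,0],0.2],[[0,0,1.571],[-0.049,0.012,0],0.2],[[0,0,1.571],[-0.049,0.012,0],0.2],[[0,0,1.571],[-0.049,0.012,0],0.2],[[0,0,1.571],[-0.049,0.012,0],0.2],[[0,0,1.571],[-0.049,0.012,0],0.2],[[0,0,1.571],[-0.049,0.012,0],0.2],[[0,0,1.571],[-0.049,0.012,0],0.2],[[0,0,1.571],[-0.049,0.012,0],0.2],[[0,0,1.571],[-0.049,0.012,0],0.2]]'
python3 -m pendant '[[[0,0,0.1],[0,0,0],0.2],[[0,0,0.1],[0,0,0],0.2]]'
python3 - <<'E'
from h import *
a,b=520,52.3-114
to(a*.9932+b*.1167,-a*.1167+b*.9932,23,-96.7)
E
```

```text
clock: 26.25
tool_pos: [0.5614, -0.114, 0.0991]
eef_rot: [0.998, -0.057, 0.003, -0.0]
contact_force: [-0.4, 0.5, 0.2]
opening: 0.779
clock: 27.25
tool_pos: [0.5088, -0.1212, 0.0957]
eef_rot: [-0.689, 0.725, 0.0, -0.0]
contact_force: [-0.0, -0.1, -0.2]
opening: 0.204
clock: 27.45
tool_pos: [0.5088, -0.1211, 0.0957]
eef_rot: [-0.654, 0.757, 0.0, -0.0]
contact_force: [-0.9, 0.9, -0.4]
opening: 0.201
t27.45 turn [ 0.001 -0.    -0.028] shift mm [ 0.8 -0.6 72.7] yaw -98.3 q7 -1.05 open 0.20 F [-0.9  0.9 -0.4]
```

```bash
cat > chk.py <<'E'
from h import *
np.set_printoptions(precision=1,suppress=True)
c=cam("wrist");im=c[0];s=r.get_state();cv2.imwrite("pics/chk.png",im[:,:,::-1])
a=np.radians(-6.7);M=np.array([[np.cos(a),np.sin(a)],[-np.sin(a),np.cos(a)]])
def tr(px,z=.033):return ray(px,c,z)*1000@M.T-[598,52.3]
X,Y=np.meshgrid(np.arange(-90,100,.5),np.arange(-165,165,.5),indexing="ij")   # rectified tray-top view, 2 px/mm
W=np.c_[(np.c_[X.ravel(),Y.ravel()]+[598,52.3])@M/1000,np.full(X.size,.033)]
p=proj(W,c).astype(np.float32);mx=p[:,0].reshape(X.shape);my=p[:,1].reshape(X.shape)
t=cv2.remap(im,mx,my,cv2.INTER_LINEAR);cv2.imwrite("pics/rect.png",t[::-1,::-1,::-1])
g=cv2.cvtColor(t,cv2.COLOR_RGB2GRAY).astype(int)
def edges(x,o,th=18):
    d=np.abs(x[3:]-x[:-3]);return [round(o+(i+1.5)*.5,1) for i in range(4,len(d)-4) if d[i]>th and d[i]==d[i-4:i+5].max()]
for xx in(-55,-40,-20,-10,10,20):print("x",xx,"y-edges",edges(g[int((xx+90)*2)],-165))
for yy in(-140,-114,-90,-60,0,60):print("y",yy,"x-edges",edges(g[:,int((yy+165)*2)],-90))
E
python3 chk.py
```

```text
x -55 y-edges [-154.2, -148.8, -81.2, 102.2]
x -40 y-edges [-153.8, -148.8, -81.2, 97.2]
x -20 y-edges [-153.8, -148.8, -79.2, -74.8, -74.2, 72.8, 80.2, 90.2]
x -10 y-edges [-154.2, -150.8, -78.8, -74.2, 72.8, 80.8, 86.8]
x 10 y-edges [-153.8, -149.8, -88.2, -79.2, -74.2, 72.8, 79.8]
x 20 y-edges [-154.2, -149.8, -86.8, -79.2, -74.2, 73.2, 75.8]
y -140 x-edges [-85.8, -80.8, -58.8, 1.8, 22.8, 28.8, 31.8, 52.8, 53.2]
y -114 x-edges [-85.8, -58.8, 1.8, 23.2, 29.2, 31.8, 32.2, 53.2]
y -90 x-edges [-85.8, -57.8, 1.8, 21.2, 28.8, 31.8, 54.2]
y -60 x-edges [-85.8, -31.2, -26.8, 30.2, 54.8]
y 0 x-edges [-86.2, -31.2, -26.8, 30.8, 56.8]
y 60 x-edges [-85.8, -30.8, -26.8, 30.8, 58.2]
```

The half lies at y -79…-149.5, x -58…+1. Lower and push it.

```bash
python3 -m pendant '[[[0,0,-0.028],[0.001,0,0.02],0.2],[[0,0,-0.028],[0.001,0,0.045],0.2],[[0,0,-0.028],[0.001,0,0.062],0.2],[[0,0,-0.028],[0.001,0,0.070],0.2],[[0,0,-0.028],[0.001,0,0.072],0.2],[[0,0,-0.028],[0.001,0,0.072],0.2]]'
python3 -m pendant '[[[0,0,0],[0,-0.006,0],0.2],[[0,0,0],[0,-0.011,0],0.2],[[0,0,0],[0,-0.015,0],0.2],[[0,0,0],[0,-0.019,0],0.2],[[0,0,0],[0,-0.023,0],0.2],[[0,0,0],[0,-0.027,0],0.2],[[0,0,0],[0,-0.030,0],0.2],[[0,0,0],[0,-0.033,0],0.2],[[0,0,0],[0,-0.035,0],0.2],[[0,0,0],[0,-0.035,0],0.2]]'
python3 -c "
from h import *
a,b=558.5,52.3-114;to(a*.9932+b*.1167,-a*.1167+b*.9932,22,-96.7)"
```

```text
clock: 28.1
tool_pos: [0.5091, -0.1222, 0.0243]
eef_rot: [-0.665, 0.747, -0.0, 0.0]
contact_force: [0.8, -0.3, -0.5]
opening: 0.203
clock: 29.1
tool_pos: [0.5447, -0.1262, 0.0241]
eef_rot: [-0.665, 0.747, -0.001, 0.0]
contact_force: [-1.4, 0.8, 1.1]
opening: 0.199
t29.10 turn [-0.002 -0.     0.   ] shift mm [-0.1 -2.8  2.1] yaw -96.7 q7 -1.02 open 0.20 F [-1.4  0.8  1.1]
```

```bash
python3 -m pendant '[[[0,0,0],[0,-0.0015,0],0.2],[[0,0,0],[0,-0.0025,0],0.2],[[0,0,0],[0,-0.003,0],0.2],[[0,0,0],[0,-0.003,0],0.2]]'
python3 -m pendant '[[[0,0,0],[0,-0.001,0],0.2],[[0,0,0],[0,-0.002,0],0.2],[[0,0,0],[0,-0.002,0],0.2]]'
python3 -m pendant '[[[0,0,0],[0,-0.001,0],0.2],[[0,0,0],[0,-0.001,0],0.2]]'
```

```text
clock: 29.5
tool_pos: [0.5474, -0.1265, 0.0241]
eef_rot: [-0.665, 0.747, -0.001, 0.0]
contact_force: [-2.1, 0.1, 0.1]
opening: 0.203
clock: 29.8
tool_pos: [0.5478, -0.1266, 0.0241]
eef_rot: [-0.665, 0.747, 0.001, -0.001]
contact_force: [-4.6, 1.4, 4.0]
opening: 0.2
clock: 30.0
tool_pos: [0.5478, -0.1266, 0.0241]
eef_rot: [-0.664, 0.747, 0.002, -0.001]
contact_force: [-7.2, -0.0, 4.1]
opening: 0.2
```

Tight. Back off, rise and check.

```bash
python3 -m pendant '[[[0,0,0],[0,-0.001,0],0.2],[[0,0,0],[0,0.005,0],0.2],[[0,0,0],[0,0.02,0],0.2],[[0,0,0],[0,0.035,-0.03],0.2],[[0,0,0],[0,0.045,-0.07],0.2],[[0,0,0],[-0.04,0.045,-0.085],0.2],[[0,0,0],[-0.06,0.045,-0.085],0.2],[[0,0,0],[-0.06,0.045,-0.085],0.2],[[0,0,0],[-0.06,0.045,-0.085],0.2]]'; python3 chk.py
```

```text
clock: 30.9
tool_pos: [0.5131, -0.0623, 0.1092]
eef_rot: [-0.665, 0.747, -0.001, 0.001]
contact_force: [0.1, 0.3, -0.1]
opening: 0.201
x -55 y-edges [-153.8, -143.8, 121.2, 130.2, 151.2, 160.8]
x -40 y-edges [-153.8, -143.8, 120.8, 130.2, 151.2, 160.8]
x -20 y-edges [-153.8, -149.2, -80.2, -77.8, -73.2, 73.8, 80.2, 147.8, 151.2, 160.8]
x -10 y-edges [-153.2, -149.2, -80.8, -77.2, -73.2, 73.8, 80.8, 147.8, 151.2, 157.8]
x 10 y-edges [-153.8, -149.8, -80.2, -77.8, -73.2, 73.8, 80.8, 147.8, 151.8]
x 20 y-edges [-153.8, -149.2, -80.8, -77.8, -73.2, 73.2, 73.8, 80.8, 148.2]
y -140 x-edges [-86.8, -32.2, -26.8, 30.8, 55.2]
y -114 x-edges [-86.8, -31.8, -26.8, 30.8, 54.8]
y -90 x-edges [-86.8, -31.8, -26.8, 30.8, 54.8, 55.2]
y -60 x-edges [-86.8, -31.8, -28.8, 30.8, 55.2]
y 0 x-edges [-86.8, -31.8, -26.8, 30.8, 54.2]
y 60 x-edges [-86.8, -31.2, -26.8, 30.2, 54.8]
```

View pics/rect.png

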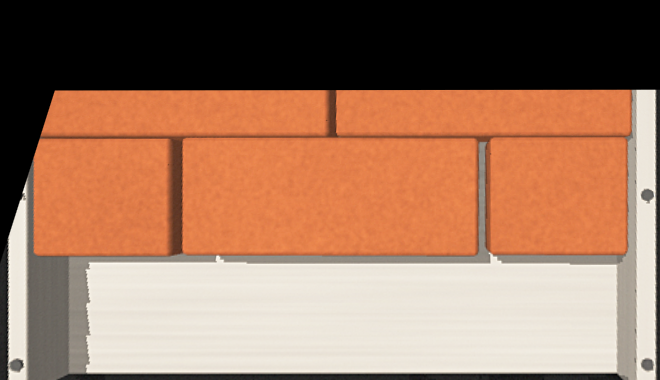

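The rectified view shows the course level and tight: the full paver (u 182–477) is centred under the joint (u≈333) and the half (u 486–628) closes the course. The robot is clear, so I hand in.

```bash
python3 - <<'E'
from h import *
c=cam("top");np.set_printoptions(precision=1,suppress=True)
for o in rects(red(c[0]),c,.072,40,(370,160,450,230)):print("rack",*o)
print(r.finish_job())
E
```

```text
rack [ 451.6 -307. ] 119.49823 28.695408 11.854729 (389, 184, 15, 34)
rack [ 484.7 -431.8] 107.2205 29.416054 12.117081 (424, 175, 15, 31)
the job is handed in; nothing more can be done
None
```

The second course is laid in half bond and pushed tight against the back course, and the job is handed in at about 31 s of the 72 s allowed.

**What I did**
- **Full paver:** I lifted it from the rack's middle slot, stood it on the mat, let go and toppled it flat there. I then picked it up again across its width and set it flat in the tray. With the open fingers I pushed it back until it stopped; the push force was about 13 N.
- **Half paver:** I set it flat at the right-hand wall and pushed it tight the same way, at about 7 N.

**Last checks (wrist camera, about 1–2 mm)**
- **Full paver:** it spans tray y of about -73 to +74 mm, so it is centred on the joint.
- **Half paver:** it spans about -79 to -149 mm, leaving 4–6 mm to the full paver and about 4 mm to the wall.
- **Course:** the front edges are in line and no gap shows to the back course.
- **Cut pieces:** in the final top view both are unmoved in the rack, within 1 mm.
- **Glass, tape, laid pavers:** I did not re-measure the glass or the tape, but no contact was felt near them. The laid pavers look unchanged in the tray view.

**What did not go to plan**
- **Half off-centre:** near the arm's inner reach limit it gripped the half about 12 mm off-centre, by its top 5 mm only. I allowed for this, and the half was set down within 1 mm of plan.
- **Small drop on the mat:** the full paver was released 2–3 mm above the felt.
- **Camera disagreement:** the top and wrist cameras differed by up to about 6 mm. I used the wrist camera for the grasps and placings.

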